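# Start a batch on the bearing heating plate

## Robot

A 6-joint arm with a two-finger parallel gripper is mounted at the origin on the work surface. World frame = base frame: x ahead of the robot, y to its left, z up, the work surface at z = 0. Lengths are in m, angles in rad, forces in N, time in s.
With the tool pointing down it reaches from about 0.35 to 0.975 m from the base axis. Payload 4.9 kg.
Tool frame: the origin (TCP) lies at the very end of the fingers, on their centre line; the grasp point (between the pads) lies 19 mm behind it (ctrl.tcp_to_grasp is the z of the grasp point in the tool frame, in m); z points along the fingers, y is the line along which they close (so a half turn about z gives the same grasp; the last joint's range is limited). The gripper opens to 85 mm and grips with 20 to 120 N. Pads are 22 mm wide; open, the fingers measure 114 mm over their backs; the gripper's body (76 mm by 85 mm) begins 54 mm behind the grasp point. The pads swing forward as they close: fully open they stand 13 mm farther back than shut.
Start: joints at [1.226, 0.053, 1.613, -0, 1.476, -0.119], TCP at [0.14, 0.609, 0.231] pointing down, gripper open.
Joint ranges: [-3.01, 3.01], [-1.01, 2.22], [0.06, 2.58], [-1.02, 4.17], [0.09, 2.62], [-3.14, 3.14]. Speed limits (rad/s): [2.57, 2.57, 3.14, 3.14, 3.14, 3.14].

## Interface

Orientations are given as a rotation vector (axis times angle).
In Python, from station import ctrl, eyes, job, nets gives the robot as it stands. The module is installed in compiled form; this text tells all that it offers.
- The arm moves only by the tool jog_arm, never from a script. Its argument "commands" is one flat list of numbers, 7 for each row, row after row: the shift along the tool's x, y, z each as a share of 0.06 m, from -1 to 1, then the turn, a rotation vector about the tool's x, y, z each as a share of 0.1 rad, from -1 to 1, then the finger opening in mm, from 0 to 85.4. In form: [x, y, z, ax, ay, az, grip, x, y, z, ax, ay, az, grip, ...]. A call has 1 to 20 rows; each row shifts and turns the commanded pose from where the row before left it, along the tool's axes as they then stand; what a row does not reach is not made up. A row lasts 1/8 s, in which the tool goes at most 62.5 mm and 10.7 degrees, less where a joint would pass 70% of its speed; a pose out of reach is approached as far as the arm can. A call with a number of a shift or a turn outside -1 to 1 is refused whole. A call with a gripper value outside its range is refused whole. The fingers move at their own pace and stop on an object; "newtons" is the grip in N (left out, the last holds). Time passes only in rows, so rows that do not move let the fingers close. It gives the time, the measured TCP pose, the force, the opening and the grip force at its end, in the units of the state.
- ctrl.get_obs(): the state, without advancing time (a new reading comes with each control period).
- eyes.get_image(name): name is "side" or "top" or "wrist"; returns a dict with "image" (400x640x3 uint8, red, green, blue), "z_map" (400x640 float32, m along the optical axis (not along the pixel's ray), 0 where there is no reading), "K" (3x3 intrinsics, pixels), "cam_to_world" (4x4, takes a point from camera to world coordinates). Camera axes: x right, y up, looking along -z (the intrinsics and any distortion apply to the point x, -y, -z); pixel columns grow to the right and rows downward; lengths in m; the calibration is good to about 2 mm. The wrist camera is an equidistant fisheye: a pixel r from the principal point sees the ray r / f radians off the axis. A picture is of the moment at which its call begins.
- job.finish_job(): hands the job in; it is judged then, once.
Trained networks look in the newest picture that a camera, given by its name, has taken for a name from the list of things; names that differ only in an ending like _2 or _b are one class to them, and where a whole thing is asked for, a point or a joint stands for the part that bears it (a point fixed in the world has none). Each returns a list of dicts, best first, with "p" (0 to 1); they miss things now and then, are a little off and sometimes report something else, mostly with a low value. They report only what shows in the picture. A call takes as long as a camera call. They do not tell look-alikes from the thing itself.
- nets.silhouettes(camera, name): "mask" (400x640 bool, what is visible of it) and "bbox" ([left, top, right, bottom] in pixels, round what is visible of it).
The state is a dict: "t": time; "q": joint angles; "dq": joint speeds; "effort": joint torques, N m; "tool_pos": TCP position; "tool_rot": TCP orientation; "contact_force": force on the tool from outside, world axes, zero at the start; "wrist_torque": the same for the moment, N m; "opening": finger opening in m; "grip_force": force on a finger pad.
Only numpy, scipy, OpenCV 4.12 (cv2) and the standard library are available. Lean on these libraries where they do the work, as an engineer would, in place of code of your own. Each camera call takes 0.05 s, during which the arm holds its last target. There are 200 camera calls.

## Task

Start a batch on the bearing heating plate: lay every bearing from the rubber mat flat on the steel plate, side by side, wholly on it and clear of the black measuring spot in its middle, and turn the thermostat dial to 110, the red mark on its scale. With the batch on and the dial set, take a first reading: aim the infrared thermometer slanting down at the black spot from 10 to 15 cm away and hold it steady for two seconds, then put it gently back lying flat in its red tray. Leave the wrench, the grease tin and the carton where they are.

Things in the scene. Friction and masses are not known exactly. Their poses are not given: they have to be found in the camera images.
- heater: Electric bearing heating plate, fixed: blue housing, x +-120, y -230 to +135 mm, deck 80 mm high, dial on the deck's -y side. Origin on the table under the centre of the steel plate, which is 220 (x) by 250 (y) mm, edges at x +-110, y +-125 mm, top face 92 mm above the table.
- spot (a point): Centre of the matt black measuring spot, a thin disc 44 mm across in the middle of the steel plate's top face, 92 mm above the table. It must stay uncovered.
- dial (a joint): Thermostat dial on the heater's deck, rad: 0 at the scale's start (0 degrees C), growing clockwise seen from above to a stop at 4.712 (150 degrees C). 0.3142 rad per 10 degrees: a black tick each 10, longer each 50, a broad red mark at 110 (3.456 rad). It stays where it is left; turning takes 0.05 N m.
- dial_grip (a point): On the dial's vertical axis, 28 mm above the deck (108 above the table), at x -12, y -180 mm of the heater. The dial: black disc 52 mm across, 7 mm high, with a bar grip 48 mm long, 14 thick, 7 to 34 mm above the deck. This frame's x axis lies along the bar towards the white pointer; at joint 0 it is 135 degrees anticlockwise from the heater's x.
- mat: Black rubber mat, fixed, 190 by 190 mm, 4 mm thick, on which the bearings lie at the start; origin under its centre. It is on one side of the heater and the thermometer's tray on the other; the sides swap between starts.
- ir_tray: Shallow red plastic tray for the thermometer, fixed, 200 (x) by 190 (y) mm outside, 18 mm high, walls and floor 4 mm thick; origin under its centre.
- ir: Yellow and black pistol-shaped infrared thermometer, 260 g, always measuring (no trigger), lying on its side. Origin under the barrel; x along the beam (out of the lens), z up as it lies, 42 mm thick. Barrel x -72 to +75, y +-23 mm; handle towards -y, 34 wide, 38 thick, from x -22 to -60 at the barrel, slanting back to x -79, y -118 mm. Centre of mass near x -6, y -12, z 20 mm.
- ir_lens (a point): Centre of the thermometer's lens, at the front of the barrel (x 75, y 0, z 21 mm of the body); the beam leaves it along this frame's x axis.
- ir_grip (a point): A good place to grip the thermometer across its barrel, ahead of the handle (46 mm wide, fingers closing along the body's y): x 8, y 0, z 28 mm of the body.
- ir_mid (a point): Middle of the thermometer's outline (x 0, y -45.5, z 21 mm of the body); in the middle of the tray when it is put away.
- wrench: Steel open-ended wrench, 170 mm long, lying in front of the heater; leave it alone.
- grease_tin: Green grease tin, 72 mm across, 70 mm high, beyond the left-hand side; leave it alone.
- carton: Flat cardboard carton, 85 by 85 by 34 mm, beyond the right-hand side; leave it alone.
- bearing_a: Steel ball bearing with blue seals, 62 mm outside diameter, 25 mm bore, 17 mm high, about 230 g, lying flat; origin at the centre of its underside, z along its axis. It may be absent.
- bearing_b: Steel ball bearing with blue seals, 62 mm outside diameter, 25 mm bore, 17 mm high, about 230 g, lying flat; origin at the centre of its underside, z along its axis. It may be absent.
- bearing_c: Steel ball bearing with orange seals, 52 mm outside diameter, 25 mm bore, 15 mm high, about 130 g, lying flat; origin at the centre of its underside, z along its axis. It may be absent.
- bearing_d: Steel ball bearing with orange seals, 52 mm outside diameter, 25 mm bore, 15 mm high, about 130 g, lying flat; origin at the centre of its underside, z along its axis. It may be absent.
Things that resemble listed ones, but are neither listed nor needed, are in the scene too. Leave any turquoise look-alike of the bearing_b alone.

How it is judged:
By the outcome, as a careful person would: the job done as asked, in the order asked, and still so for the second after the job is handed in, with the robot touching nothing.
Of bearing_a, bearing_b, bearing_c, bearing_d only 3 to 4 are there at a start; the rules pass over those that are not, and their reading is None.
At some moment in a run one of bearing_a, bearing_b, bearing_c, bearing_d may be knocked a few centimetres aside while the robot is not near it.
It also fails if it takes over 210 s, if anything falls off the work surface, if the arm or the gripper's body presses on something with over 40 N, if the wrist force passes 120 N, or if a joint passes its speed limit or range.

## Working session

There is one attempt and no reset: what is moved stays moved. The work goes in short steps, Python scripts to look and compute and a tool call to move; the robot and the scene stay as the last step left them, time stands still between calls to the robot, and variables do not carry over. Pictures are saved under pics/ and viewed, at most 14 in all, crops included, and the job is handed in when it is done.

Besides the shell and the picture viewer there is one more tool, called after ">>>" as name(argument=value, ...) on one line, values as JSON. jog_arm: Moves the arm, as the interface text tells. Shift numbers are shares of 0.06 m and turn numbers shares of 0.1 rad, none past 1 either way. Its arguments: {"type":"object","properties":{"commands":{"type":"array","items":{"type":"number"}},"newtons":{"type":"number"}},"required":["commands"]}

```bash
mkdir -p pics; ls; python3 - <<'E'
from station import ctrl,eyes
import cv2,numpy as np
o=ctrl.get_obs();print(o, ctrl.tcp_to_grasp)
for n in("top","side"):
    d=eyes.get_image(n);cv2.imwrite(f"pics/{n}0.png",d["image"][:,:,::-1]);print(n,d["K"].tolist(),d["cam_to_world"].round(4).tolist())
E
```

```text
pics
{'t': 0.0, 'q': array([ 1.22601108e+00,  5.33677805e-02,  1.61430410e+00, -1.44790045e-05,
        1.47599186e+00, -1.19007086e-01]), 'dq': array([-0.00090958, -0.00017353, -0.00094824, -0.00023973,  0.00078914,
       -0.0008301 ]), 'effort': array([-8.29201838e-06, -3.93682659e+01, -3.70175886e+01, -2.11135298e-04,
        7.07313055e-03,  2.38023617e-06]), 'tool_pos': array([0.1397104 , 0.60854274, 0.23005021]), 'tool_rot': array([-0.35384433, -3.1211354 ,  0.00317091]), 'contact_force': array([-0.51931167, -0.77654059,  0.31536277]), 'wrist_torque': array([ 0.03370031,  0.01826933, -0.01579398]), 'grip_force': 0.0, 'opening': 0.08549893939156689} -0.0187
top [[487.6705205006843, 0.0, 327.44131624819164], [0.0, 487.6705205006843, 200.5691706225933], [0.0, 0.0, 1.0]] [[0.01, 0.9981, -0.0601, 0.3877], [-0.9998, 0.0091, -0.0157, -0.0751], [-0.0151, 0.0603, 0.9981, 1.3715], [0.0, 0.0, 0.0, 1.0]]
side [[500.7582693572192, 0.0, 317.9357491499197], [0.0, 500.7582693572192, 199.47356082935735], [0.0, 0.0, 1.0]] [[0.9134, 0.296, -0.2795, 0.0419], [-0.407, 0.6788, -0.6112, -0.9509], [0.0088, 0.672, 0.7405, 1.1718], [0.0, 0.0, 0.0, 1.0]]
```

View pics/top0.png

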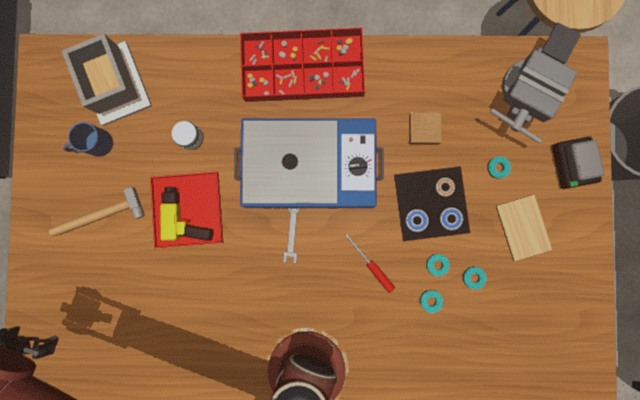

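View pics/side0.png

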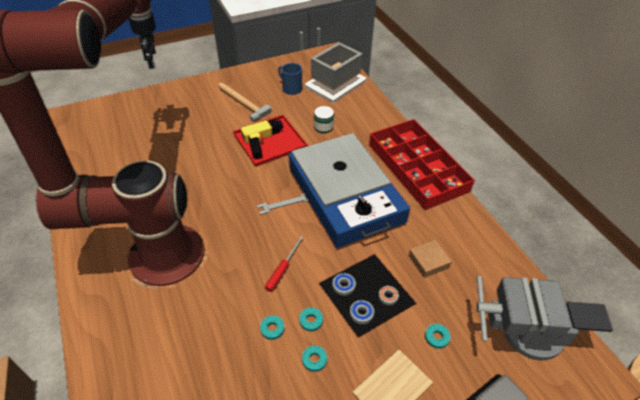

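Top view: the mat holds two blue bearings at (417,220) and (452,219) and one orange at (446,187). The dial is at (358,166) and the spot at (290,161). The thermometer lies at (175,215), with its lens towards row 190 and its handle to the right.

Things that could be taken for a bearing are the turquoise rings at (438,265), (475,278), (432,301) and (499,167). None of them is on the mat, so I leave them alone.

```bash
cat > h.py <<'E'
from station import ctrl,eyes,nets
import cv2,numpy as np
from scipy.spatial.transform import Rotation as Rn
def ray(d,u,v,fish=False):
    K=d["K"];x=(u-K[0,2])/K[0,0];y=(v-K[1,2])/K[1,1]
    if fish:
        r=np.hypot(x,y)+1e-9;s=np.sin(r)/r;c=np.array([x*s,-y*s,-np.cos(r)])
    else: c=np.array([x,-y,-1.])
    M=d["cam_to_world"];return M[:3,3],M[:3,:3]@c
def onz(d,u,v,z,fish=False):
    o,r=ray(d,u,v,fish);return o+r*(z-o[2])/r[2]
def tri(a,b):
    A=np.zeros((3,3));B=np.zeros(3)
    for o,r in(a,b):
        r=r/np.linalg.norm(r);P=np.eye(3)-np.outer(r,r);A+=P;B+=P@o
    return np.linalg.solve(A,B)
def cloud(d,m):
    v,u=np.nonzero(m&(d["z_map"]>0));z=d["z_map"][v,u];o,r=ray(d,u.astype(float),v.astype(float)) if 0 else (0,0)
    K=d["K"];c=np.stack([(u-K[0,2])/K[0,0]*z,-(v-K[1,2])/K[1,1]*z,-z],1);M=d["cam_to_world"]
    return c@M[:3,:3].T+M[:3,3]
E
python3 - <<'E'
from h import *
D={n:eyes.get_image(n) for n in("top","side")}
for name in("bearing_a","bearing_c","heater","mat","ir","ir_tray","dial","spot","grease_tin","carton"):
  for n in D:
    for s in nets.silhouettes(n,name)[:9]:
        if s["p"]<.3: continue
        m=s["mask"];P=cloud(D[n],m)
        if len(P)<5: continue
        top=np.percentile(P[:,2],90);Q=P[abs(P[:,2]-top)<.006]
        rc=cv2.minAreaRect((Q[:,:2]*1000).astype(np.float32))
        print(name,n,round(s["p"],2),[int(x) for x in s["bbox"]],"z",top.round(4),"rect",np.round(rc[0]),np.round(rc[1]),round(rc[2],1),"n",len(Q))
for n,pix in(("top",(290,161)),("top",(358,166))): print(onz(D[n],*pix,.092))
E
```

```text
bearing_a top 0.94 [423, 291, 440, 312] z 0.0194 rect [ 196. -341.] [57. 59.] 62.3 n 276
bearing_a top 0.89 [489, 153, 513, 180] z 0.0196 rect [ 569. -531.] [59. 59.] 2.1 n 262
bearing_a top 0.88 [462, 271, 488, 287] z 0.0195 rect [ 260. -460.] [59. 57.] 47.1 n 266
bearing_a top 0.86 [439, 205, 462, 229] z 0.0233 rect [ 424. -396.] [57. 60.] 22.8 n 284
bearing_a top 0.66 [436, 175, 452, 193] z 0.022 rect [ 511. -380.] [47. 51.] 1.5 n 158
bearing_a top 0.65 [406, 209, 429, 228] z 0.0234 rect [ 417. -301.] [59. 59.] 81.2 n 282
bearing_a top 0.56 [423, 251, 447, 273] z 0.0196 rect [ 296. -360.] [58. 61.] 0.4 n 269
bearing_a side 0.91 [260, 313, 284, 340] z 0.0195 rect [ 194. -346.] [59. 60.] 20.3 n 339
bearing_a side 0.77 [347, 299, 370, 324] z 0.0238 rect [ 419. -401.] [58. 61.] 26.5 n 294
bearing_a side 0.74 [425, 323, 450, 348] z 0.02 rect [ 566. -535.] [63. 59.] 33.9 n 342
bearing_a side 0.71 [299, 344, 327, 371] z 0.02 rect [ 259. -466.] [57. 58.] 67.2 n 378
bearing_a side 0.59 [295, 307, 322, 333] z 0.0196 rect [ 293. -366.] [60. 59.] 77.9 n 322
bearing_a side 0.55 [332, 270, 353,
[... 2292 characters left out ...]
138.] [20. 51.] 8.7 n 71
spot top 0.93 [232, 115, 383, 210] z 0.0941 rect [569.   6.] [219. 329.] 1.2 n 6991
spot side 0.61 [231, 119, 304, 167] z 0.0164 rect [440. 336.] [203. 199.] 5.7 n 275
spot side 0.59 [286, 135, 410, 248] z 0.0941 rect [567.   3.] [334. 223.] 90.0 n 3852
grease_tin top 0.58 [173, 122, 204, 149] z 0.0722 rect [646. 338.] [64. 63.] 44.3 n 404
grease_tin side 0.6 [314, 110, 331, 133] z 0.0715 rect [643. 333.] [61. 66.] 20.8 n 164
carton top 0.61 [405, 112, 442, 144] z 0.0367 rect [ 675. -324.] [84. 85.] 89.8 n 797
carton side 0.76 [409, 240, 452, 278] z 0.0365 rect [ 673. -328.] [87. 87.] 89.3 n 695
[0.56872895 0.04508679 0.092     ]
[ 0.55685977 -0.13469003  0.092     ]
```

Both views agree to about 5 mm, and the heights match. The three bearings on the mat are at about (421,-399), (417,-304) and (510,-383) mm. Next I line the tool up with the world axes and swing over the mat for a close check.

>>> jog_arm(commands=[-0.5, -0.5, 0, 0, 0, -0.56, 85, -0.5, -0.5, 0, 0, 0, -0.57, 85, -0.5, -0.5, 0, 0, 0, -0.57, 85, -0.5, -0.5, 0, 0, 0, -0.56, 85, -0.6, -0.7, 0, 0, 0, 0, 85, -0.6, -0.7, 0, 0, 0, 0, 85, -0.6, -0.7, 0, 0, 0, 0, 85, -0.6, -0.7, 0, 0, 0, 0, 85, -0.6, -0.7, 0, 0, 0, 0, 85, 0, -0.9, 0, 0, 0, 0, 85, 0, -0.9, 0, 0, 0, 0, 85, 0, -0.9, 0, 0, 0, 0, 85, 0, -0.9, 0, 0, 0, 0, 85, 0, -0.9, 0, 0, 0, 0, 85, 0, -0.9, 0, 0, 0, 0, 85, 0, -0.9, 0, 0, 0, 0, 85, 0, -0.9, 0, 0, 0, 0, 85, 0, -0.9, 0, 0, 0, 0, 85, 0, -0.9, 0, 0, 0, 0, 85, 0, -0.6, 0, 0, 0, 0, 85])

```text
t: 3.7
tool_pos: [0.4214, -0.3146, 0.2314]
tool_rot: [0.003, 3.141, -0.0]
contact_force: [0.8, 0.2, 0.4]
opening: 0.0848
grip_force: 0.0
```

>>> jog_arm(commands=[0, 0, 0, 0, 0, 0, 72, 0, 0, 0, 0, 0, 0, 72])

```text
t: 3.95
tool_pos: [0.4218, -0.3118, 0.2312]
tool_rot: [0.0, -3.141, -0.001]
contact_force: [-0.4, 0.3, -0.2]
opening: 0.0721
grip_force: 0.0
```

```bash
cat >> h.py <<'E'
def st():
    o=ctrl.get_obs();R=Rn.from_rotvec(o["tool_rot"]).as_matrix()
    print("t",round(o["t"],2),"pos",o["tool_pos"].round(4),"R",R.round(3).tolist(),"F",o["contact_force"].round(1),"open",round(o["opening"],4),"g",o["grip_force"]);return o,R
def wm(d,name,z):
    out=[]
    for s in nets.silhouettes("wrist",name):
        if s["p"]<.3: continue
        v,u=np.nonzero(s["mask"]);P=np.array([onz(d,a,b,z,True)[:2] for a,b in zip(u[::3],v[::3])])
        c,r=cv2.minEnclosingCircle((P*1000).astype(np.float32));out.append((round(s["p"],2),[int(x) for x in s["bbox"]],np.round(c,1),round(r,1)))
    return out
E
python3 - <<'E'
from h import *
st();d=eyes.get_image("wrist");cv2.imwrite("pics/w1.png",d["image"][:,:,::-1]);print(d["K"].tolist(),d["cam_to_world"].round(3).tolist())
for r in wm(d,"bearing_a",.021): print(r)
E
```

```text
t 3.95 pos [ 0.4218 -0.3118  0.2312] R [[-1.0, -0.0, -0.0], [-0.0, 1.0, 0.001], [0.0, 0.001, -1.0]] F [-0.4  0.3 -0.2] open 0.0721 g 0.0
[[309.70691628693146, 0.0, 321.09513303689215], [0.0, 309.70691628693146, 195.30982195932438], [0.0, 0.0, 1.0]] [[-0.001, -0.954, -0.301, 0.346], [1.0, -0.0, -0.001, -0.312], [0.001, -0.301, 0.954, 0.373], [0.0, 0.0, 0.0, 1.0]]
(0.93, [171, 12, 224, 63], array([ 264.6, -458.4]), 32.8)
(0.89, [250, 31, 306, 83], array([ 296.2, -359.6]), 31.2)
(0.88, [302, 134, 357, 187], array([ 416.1, -302.7]), 31.4)
(0.84, [228, 139, 277, 193], array([ 422.4, -395.6]), 32.0)
(0.83, [246, 214, 291, 255], array([ 507.3, -379.6]), 27.3)
(0.56, [150, 246, 194, 285], array([ 562.9, -523.4]), 35.6)
(0.4, [279, 0, 309, 3], array([ 226.9, -342.6]), 17.0)
```

View pics/w1.png

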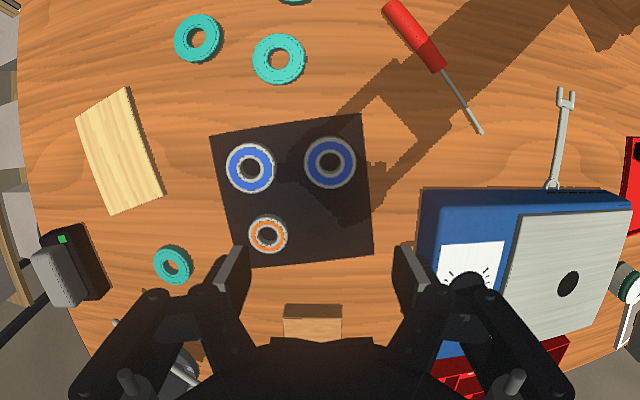

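The wrist view confirms the choice: blue seals at (252,166) and (330,161), orange at (268,233), all on the mat, with the turquoise rings off it. Orange goes first.

>>> jog_arm(commands=[-0.72, -0.58, 0, 0, 0, 0, 72, -0.72, -0.58, 0, 0, 0, 0, 72, 0, 0, 0.75, 0, 0, 0, 72, 0, 0, 0.75, 0, 0, 0, 72, 0, 0, 0.75, 0, 0, 0, 72, 0, 0, 0.75, 0, 0, 0, 72, 0, 0, 0.35, 0, 0, 0, 72, 0, 0, 0.25, 0, 0, 0, 72, 0, 0, 0.1, 0, 0, 0, 72, 0, 0, 0.05, 0, 0, 0, 72, 0, 0, 0, 0, 0, 0, 72])

```text
t: 5.42
tool_pos: [0.5088, -0.3824, 0.0074]
tool_rot: [-0.0, 3.14, -0.002]
contact_force: [-0.3, 1.1, 0.7]
opening: 0.0721
grip_force: 0.0
```

```bash
python3 - <<'E'
from h import *
st();d=eyes.get_image("wrist");cv2.imwrite("pics/w2.png",d["image"][:,:,::-1])
for r in wm(d,"bearing_a",.020): print(r)
E
```

```text
t 5.42 pos [ 0.5088 -0.3824  0.0074] R [[-1.0, -0.0, 0.001], [-0.0, 1.0, -0.001], [-0.001, -0.001, -1.0]] F [-0.3  1.1  0.7] open 0.0721 g 0.0
(0.9, [221, 8, 362, 154], array([ 423.7, -396.7]), 30.7)
(0.81, [272, 208, 379, 311], array([ 508. , -381.2]), 27.6)
(0.79, [74, 276, 141, 341], array([ 557.2, -522.3]), 37.9)
(0.67, [430, 17, 545, 146], array([ 417.9, -305.1]), 33.3)
```

View pics/w2.png

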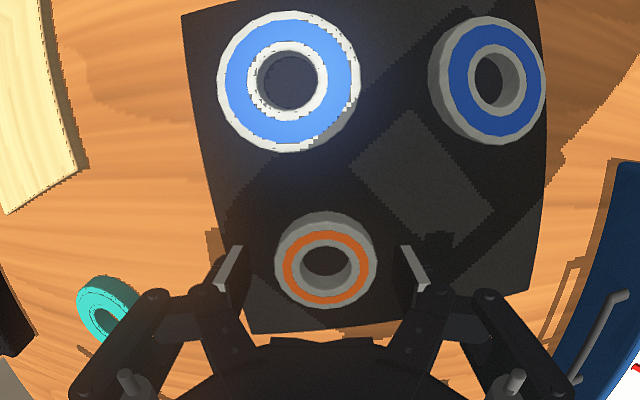

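The pads straddle the orange bearing at (325,260), centred on it. I go slightly lower and close.

>>> jog_arm(commands=[0, 0, 0.08, 0, 0, 0, 72, 0, 0, 0, 0, 0, 0, 60, 0, 0, 0, 0, 0, 0, 40, 0, 0, 0, 0, 0, 0, 40, 0, 0, 0, 0, 0, 0, 40, 0, 0, 0, 0, 0, 0, 40], newtons=40)

```text
t: 6.28
tool_pos: [0.5084, -0.382, 0.0017]
tool_rot: [-0.0, 3.141, -0.001]
contact_force: [0.6, -0.2, 1.9]
opening: 0.0511
grip_force: 42.0
```

>>> jog_arm(commands=[0, 0, -0.1, 0, 0, 0, 40, 0, 0, -0.4, 0, 0, 0, 40, 0, 0, -0.7, 0, 0, 0, 40, 0, 0, -0.7, 0, 0, 0, 40, 0, 0, -0.7, 0, 0, 0, 40, 0, 0, 0, 0, 0, 0, 40, 0, 0, 0, 0, 0, 0, 40])

```text
t: 7.15
tool_pos: [0.5076, -0.3812, 0.1561]
tool_rot: [0.0, -3.14, -0.002]
contact_force: [-0.1, 0.2, -2.1]
opening: 0.0508
grip_force: 42.1
```

```bash
python3 - <<'E'
from h import *
st();d=eyes.get_image("wrist");cv2.imwrite("pics/w3.png",d["image"][:,:,::-1])
# heater plate pose from top+side: fit plate rectangle at z~.094 and spot
for n in("top","side"):
    e=eyes.get_image(n);s=nets.silhouettes(n,"heater")[0]["mask"];P=cloud(e,s);g=cv2.cvtColor(e["image"],cv2.COLOR_RGB2HSV)
    v,u=np.nonzero(s&(e["z_map"]>0));sat=g[v,u]
    k=(abs(P[:,2]-.0941)<.005)&(sat[:,1]<60)&(sat[:,2]>60)
    Q=P[k];Q=Q[Q[:,1]>-.09];print(n,cv2.minAreaRect((Q[:,:2]*1000).astype(np.float32)),len(Q))
    k=(sat[:,2]<50)&(P[:,2]>.088)&(np.hypot(P[:,0]-.568,P[:,1]-.043)<.04);print(" spot",np.median(P[k],0),k.sum())
E
```

```text
t 7.15 pos [ 0.5076 -0.3812  0.1561] R [[-1.0, -0.0, -0.002], [-0.0, 1.0, 0.001], [0.002, 0.001, -1.0]] F [-0.1  0.2 -2.1] open 0.0508 g 42.06275448203087
top ((569.1514282226562, 47.09495544433594), (218.8614959716797, 247.72145080566406), 0.6317740082740784) 6311
 spot [nan nan nan] 0
side ((564.5181274414062, 39.787078857421875), (219.624267578125, 246.4629669189453), 1.461390733718872) 786
 spot [nan nan nan] 0
  return _methods._mean(a, axis=axis, dtype=dtype,
  ret = um.true_divide(
```

View pics/w3.png

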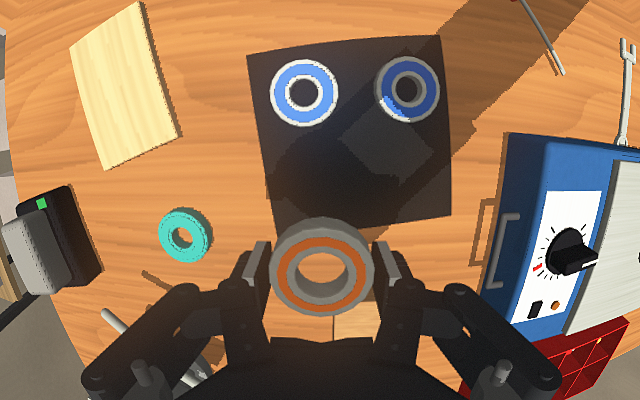

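The orange bearing is held flat. I carry it over the plate's far right quarter and look at the spot from there.

>>> jog_arm(commands=[-0.26, 0.75, 0, 0, 0, 0, 40, -0.26, 0.75, 0, 0, 0, 0, 40, -0.26, 0.75, 0, 0, 0, 0, 40, -0.27, 0.75, 0, 0, 0, 0, 40, -0.27, 0.75, 0, 0, 0, 0, 40, -0.27, 0.75, 0, 0, 0, 0, 40, -0.27, 0.75, 0, 0, 0, 0, 40, -0.27, 0.73, 0, 0, 0, 0, 40, 0, 0, 0, 0, 0, 0, 40, 0, 0, 0, 0, 0, 0, 40])

```text
t: 8.65
tool_pos: [0.6355, -0.0231, 0.1567]
tool_rot: [0.001, -3.14, 0.0]
contact_force: [0.1, 0.2, -1.8]
opening: 0.0512
grip_force: 42.2
```

```bash
cat >> h.py <<'E'
def spot(d,zs=.092,g=(.567,.043)):
    im=cv2.cvtColor(d["image"],cv2.COLOR_RGB2GRAY)
    o=[]
    n,l,s,c=cv2.connectedComponentsWithStats((im<50).astype(np.uint8))
    for i in range(1,n):
        if s[i,4]<60: continue
        p=onz(d,*c[i],zs,True)
        if np.hypot(p[0]-g[0],p[1]-g[1])<.04: o.append((s[i].tolist(),c[i].round(1),p.round(4)))
    return o
E
python3 - <<'E'
from h import *
st();d=eyes.get_image("wrist");cv2.imwrite("pics/w4.png",d["image"][:,:,::-1]);print(spot(d))
E
```

```text
t 8.65 pos [ 0.6355 -0.0231  0.1567] R [[-1.0, -0.001, -0.001], [-0.001, 1.0, -0.0], [0.001, -0.0, -1.0]] F [ 0.1  0.2 -1.8] open 0.0512 g 42.22792505286634
[([392, 87, 59, 63, 2003], array([425.5, 116.2]), array([0.5676, 0.0482, 0.092 ]))]
```

View pics/w4.png

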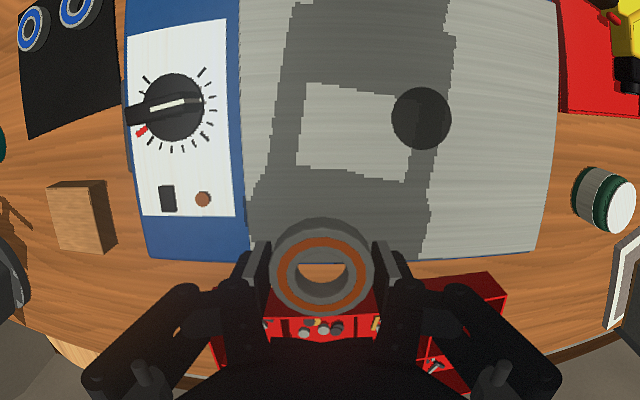

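The spot is at (421,118), the dial at (175,108) and the red 110 mark at (140,131). I lower and release.

>>> jog_arm(commands=[0, 0, 0.4, 0, 0, 0, 40, 0, 0, 0.4, 0, 0, 0, 40, 0, 0, 0.18, 0, 0, 0, 40, 0, 0, 0.06, 0, 0, 0, 40, 0, 0, 0.03, 0, 0, 0, 40, 0, 0, 0.02, 0, 0, 0, 40, 0, 0, 0, 0, 0, 0, 40])

```text
t: 9.57
tool_pos: [0.6363, -0.023, 0.0928]
tool_rot: [-0.0, 3.141, -0.0]
contact_force: [-0.5, 0.1, -1.9]
opening: 0.0511
grip_force: 42.2
```

>>> jog_arm(commands=[0, 0, 0.04, 0, 0, 0, 40, 0, 0, 0.02, 0, 0, 0, 40, 0, 0, 0, 0, 0, 0, 50, 0, 0, 0, 0, 0, 0, 60, 0, 0, 0, 0, 0, 0, 72, 0, 0, -0.3, 0, 0, 0, 72, 0, 0, -0.7, 0, 0, 0, 72, 0, 0, -0.7, 0, 0, 0, 72, 0.44, -0.78, 0, 0, 0, 0, 72, 0.44, -0.78, 0, 0, 0, 0, 72, 0.45, -0.78, 0, 0, 0, 0, 72, 0.45, -0.78, 0, 0, 0, 0, 72, 0.45, -0.78, 0, 0, 0, 0, 72, 0.45, -0.78, 0, 0, 0, 0, 72, 0.45, -0.78, 0, 0, 0, 0, 72, 0.45, -0.78, 0, 0, 0, 0, 72, 0, 0, 0, 0, 0, 0, 75, 0, 0, 0, 0, 0, 0, 75])

```text
t: 11.82
tool_pos: [0.4215, -0.3975, 0.1914]
tool_rot: [0.0, 3.141, -0.001]
contact_force: [1.2, 0.0, -0.6]
opening: 0.0752
grip_force: 0.0
```

```bash
python3 - <<'E'
from h import *
st();d=eyes.get_image("wrist")
for r in wm(d,"bearing_a",.021): print(r)
d=eyes.get_image("top");
for s in nets.silhouettes("top","bearing_a"):
    P=cloud(d,s["mask"]);print(s["p"],P.mean(0).round(3))
E
```

```text
t 11.82 pos [ 0.4215 -0.3975  0.1914] R [[-1.0, 0.0, 0.001], [0.0, 1.0, -0.0], [-0.001, -0.0, -1.0]] F [ 1.2  0.  -0.6] open 0.0752 g 0.0
(0.85, [382, 142, 439, 200], array([ 415.7, -303.7]), 32.7)
(0.82, [229, 0, 290, 52], array([ 263.7, -460.8]), 32.3)
(0.68, [562, 320, 591, 357], array([739. , 103.1]), 52.0)
(0.66, [294, 144, 351, 202], array([ 421.9, -396.6]), 31.7)
(0.65, [194, 262, 209, 285], array([ 541.8, -545.8]), 18.9)
(0.64, [324, 23, 388, 83], array([ 296.4, -362.1]), 30.7)
0.7 [ 0.638 -0.023  0.104]
0.68 [ 0.567 -0.529  0.018]
0.55 [ 0.433 -0.375  0.03 ]
0.54 [ 0.417 -0.301  0.021]
0.47 [ 0.556 -0.133  0.097]
```

The orange bearing is on the plate at (638,-23). Now the first blue one, directly below.

>>> jog_arm(commands=[0, 0.02, 0.75, 0, 0, 0, 75, 0, 0, 0.75, 0, 0, 0, 75, 0, 0, 0.75, 0, 0, 0, 75, 0, 0, 0.5, 0, 0, 0, 75, 0, 0, 0.25, 0, 0, 0, 75, 0, 0, 0.12, 0, 0, 0, 75, 0, 0, 0.03, 0, 0, 0, 75, 0, 0, 0, 0, 0, 0, 68, 0, 0, 0, 0, 0, 0, 50, 0, 0, 0, 0, 0, 0, 50, 0, 0, 0, 0, 0, 0, 50, 0, 0, 0, 0, 0, 0, 50])

```text
t: 13.52
tool_pos: [0.4221, -0.3971, 0.0034]
tool_rot: [-0.0, 3.14, -0.003]
contact_force: [-0.1, 1.7, 6.9]
opening: 0.0597
grip_force: 43.9
```

>>> jog_arm(commands=[0, 0, -0.1, 0, 0, 0, 50, 0, 0, -0.4, 0, 0, 0, 50, 0, 0, -0.8, 0, 0, 0, 50, 0, 0, -0.8, 0, 0, 0, 50, 0, 0, -0.8, 0, 0, 0, 50, -0.32, 0.78, 0, 0, 0, 0, 50, -0.32, 0.78, 0, 0, 0, 0, 50, -0.32, 0.78, 0, 0, 0, 0, 50, -0.32, 0.78, 0, 0, 0, 0, 50, -0.32, 0.78, 0, 0, 0, 0, 50, -0.32, 0.78, 0, 0, 0, 0, 50, -0.32, 0.78, 0, 0, 0, 0, 50, -0.32, 0.78, 0, 0, 0, 0, 50, -0.33, 0.78, 0, 0, 0, 0, 50, -0.33, 0.78, 0, 0, 0, 0, 50, -0.33, 0.73, 0, 0, 0, 0, 50, 0, 0, 0, 0, 0, 0, 50, 0, 0, 0, 0, 0, 0, 50])

```text
t: 15.78
tool_pos: [0.6335, 0.1153, 0.1748]
tool_rot: [0.001, -3.14, 0.001]
contact_force: [-0.8, -0.8, -1.7]
opening: 0.0596
grip_force: 44.3
```

>>> jog_arm(commands=[0, 0, 0.5, 0, 0, 0, 50, 0, 0, 0.5, 0, 0, 0, 50, 0, 0, 0.2, 0, 0, 0, 50, 0, 0, 0.1, 0, 0, 0, 50, 0, 0, 0.04, 0, 0, 0, 50, 0, 0, 0.03, 0, 0, 0, 50, 0, 0, 0, 0, 0, 0, 50, 0, 0, 0, 0, 0, 0, 50])

```text
t: 16.77
tool_pos: [0.6344, 0.1157, 0.0939]
tool_rot: [-0.0, 3.141, 0.0]
contact_force: [0.7, 0.2, -2.4]
opening: 0.06
grip_force: 44.3
```

>>> jog_arm(commands=[0, 0, 0.03, 0, 0, 0, 50, 0, 0, 0.02, 0, 0, 0, 50, 0, 0, 0, 0, 0, 0, 62, 0, 0, 0, 0, 0, 0, 70, 0, 0, 0, 0, 0, 0, 75, 0, 0, -0.3, 0, 0, 0, 75, 0, 0, -0.7, 0, 0, 0, 75, 0, 0, -0.7, 0, 0, 0, 75, 0.4, -0.78, 0, 0, 0, 0, 75, 0.4, -0.78, 0, 0, 0, 0, 75, 0.4, -0.78, 0, 0, 0, 0, 75, 0.4, -0.78, 0, 0, 0, 0, 75, 0.41, -0.78, 0, 0, 0, 0, 75, 0.41, -0.77, 0, 0, 0, 0, 75, 0.41, -0.77, 0, 0, 0, 0, 75, 0.41, -0.77, 0, 0, 0, 0, 75, 0.4, -0.77, 0, 0, 0, 0, 75, 0, 0, 0, 0, 0, 0, 75, 0, 0, 0, 0, 0, 0, 75])

```text
t: 19.15
tool_pos: [0.4161, -0.3032, 0.1933]
tool_rot: [0.0, 3.14, -0.001]
contact_force: [0.6, 1.0, -0.4]
opening: 0.0751
grip_force: 0.0
```

```bash
python3 - <<'E'
from h import *
st();d=eyes.get_image("wrist")
for r in wm(d,"bearing_a",.021): print(r)
d=eyes.get_image("top")
for s in nets.silhouettes("top","bearing_a"):
    P=cloud(d,s["mask"]);print(s["p"],P.mean(0).round(3))
E
```

```text
t 19.15 pos [ 0.4161 -0.3032  0.1933] R [[-1.0, 0.0, 0.001], [0.0, 1.0, -0.0], [-0.001, -0.0, -1.0]] F [ 0.6  1.  -0.4] open 0.0751 g 0.0
(0.97, [296, 146, 349, 205], array([ 416.1, -301.6]), 31.4)
(0.68, [577, 311, 608, 350], array([739.3, 253.3]), 62.2)
(0.66, [134, 259, 180, 297], array([ 554.4, -525.4]), 35.3)
0.8 [0.636 0.114 0.107]
0.74 [ 0.567 -0.53   0.015]
0.64 [ 0.262 -0.459  0.015]
0.63 [ 0.425 -0.303  0.019]
0.61 [ 0.638 -0.023  0.104]
0.49 [ 0.192 -0.341  0.025]
```

Both are on the plate. Now the last blue one.

>>> jog_arm(commands=[0, 0.02, 0.75, 0, 0, 0, 75, 0, 0, 0.75, 0, 0, 0, 75, 0, 0, 0.75, 0, 0, 0, 75, 0, 0, 0.5, 0, 0, 0, 75, 0, 0, 0.25, 0, 0, 0, 75, 0, 0, 0.13, 0, 0, 0, 75, 0, 0, 0.05, 0, 0, 0, 75, 0, 0, 0, 0, 0, 0, 68, 0, 0, 0, 0, 0, 0, 50, 0, 0, 0, 0, 0, 0, 50, 0, 0, 0, 0, 0, 0, 50, 0, 0, 0, 0, 0, 0, 50])

```text
t: 20.85
tool_pos: [0.4167, -0.3028, 0.0032]
tool_rot: [-0.0, 3.14, -0.002]
contact_force: [-1.7, 1.4, 5.7]
opening: 0.0603
grip_force: 43.5
```

>>> jog_arm(commands=[0, 0, -0.1, 0, 0, 0, 50, 0, 0, -0.4, 0, 0, 0, 50, 0, 0, -0.8, 0, 0, 0, 50, 0, 0, -0.8, 0, 0, 0, 50, 0, 0, -0.8, 0, 0, 0, 50, -0.15, 0.78, 0, 0, 0, 0, 50, -0.15, 0.78, 0, 0, 0, 0, 50, -0.15, 0.78, 0, 0, 0, 0, 50, -0.15, 0.78, 0, 0, 0, 0, 50, -0.15, 0.77, 0, 0, 0, 0, 50, -0.15, 0.77, 0, 0, 0, 0, 50, -0.16, 0.77, 0, 0, 0, 0, 50, -0.16, 0.77, 0, 0, 0, 0, 50, -0.16, 0.77, 0, 0, 0, 0, 50, 0, 0, 0, 0, 0, 0, 50, 0, 0, 0.5, 0, 0, 0, 50, 0, 0, 0.5, 0, 0, 0, 50, 0, 0, 0.2, 0, 0, 0, 50, 0, 0, 0.1, 0, 0, 0, 50, 0, 0, 0, 0, 0, 0, 50])

```text
t: 23.35
tool_pos: [0.4989, 0.1159, 0.0981]
tool_rot: [0.0, 3.141, -0.0]
contact_force: [-0.8, -0.3, -0.8]
opening: 0.0601
grip_force: 44.5
```

>>> jog_arm(commands=[0, 0, 0.06, 0, 0, 0, 50, 0, 0, 0.06, 0, 0, 0, 50, 0, 0, 0, 0, 0, 0, 50, 0, 0, 0, 0, 0, 0, 62, 0, 0, 0, 0, 0, 0, 70, 0, 0, 0, 0, 0, 0, 75, 0, 0, -0.3, 0, 0, 0, 75, 0, 0, -0.7, 0, 0, 0, 75, 0, 0, -0.7, 0, 0, 0, 75, -0.28, -0.7, 0, 0, 0, 0, 60, -0.28, -0.7, 0, 0, 0, 0, 60, -0.28, -0.7, 0, 0, 0, 0, 60, -0.28, -0.7, 0, 0, 0, 0, 60, -0.28, -0.7, 0, 0, 0, 0, 60, -0.28, -0.7, 0, 0, 0, 0, 60, 0, 0, 0, 0, 0, 0, 60, 0, 0, 0, 0, 0, 0, 60])

```text
t: 25.48
tool_pos: [0.5994, -0.1356, 0.1931]
tool_rot: [0.0, 3.141, 0.0]
contact_force: [0.5, 0.8, -0.2]
opening: 0.0599
grip_force: 0.0
```

```bash
python3 - <<'E'
from h import *
st();d=eyes.get_image("wrist");im=d["image"]
# rectify a 360x... top-down ortho view at scale-plane z=.081 around dial, 0.25mm/px; right=+y? use x_world up, y_world left
c=(.556,-.136);n=400;s=.0003
M=d["cam_to_world"];g=np.arange(n)-n/2
X=c[0]-g[:,None]*s+0*g[None];Y=c[1]-g[None]*s+0*g[:,None]
def ortho(z):
    P=np.stack([X,Y,0*X+z],-1)-M[:3,3];q=P@M[:3,:3];a=np.array([q[...,0],-q[...,1],-q[...,2]])
    rr=np.hypot(a[0],a[1]);th=np.arctan2(rr,a[2]);K=d["K"]
    u=K[0,2]+K[0,0]*th*a[0]/rr;v=K[1,2]+K[1,1]*th*a[1]/rr
    return cv2.remap(im,u.astype(np.float32),v.astype(np.float32),cv2.INTER_LINEAR)
cv2.imwrite("pics/dial1.png",np.hstack([ortho(.081),ortho(.114)])[:,:,::-1])
for nm in("top",):
  e=eyes.get_image(nm)
  for q in nets.silhouettes(nm,"bearing_a"):
    P=cloud(e,q["mask"]);print(q["p"],P.mean(0).round(3))
E
```

```text
t 25.48 pos [ 0.5994 -0.1356  0.1931] R [[-1.0, 0.0, 0.001], [0.0, 1.0, 0.0], [-0.001, 0.0, -1.0]] F [ 0.5  0.8 -0.2] open 0.0599 g 0.0
0.87 [ 0.296 -0.359  0.016]
0.86 [ 0.196 -0.34   0.014]
0.74 [0.5   0.115 0.107]
0.65 [ 0.26  -0.46   0.014]
0.62 [ 0.638 -0.023  0.106]
0.59 [ 0.568 -0.53   0.015]
0.45 [0.408 0.044 0.007]
```

View pics/dial1.png

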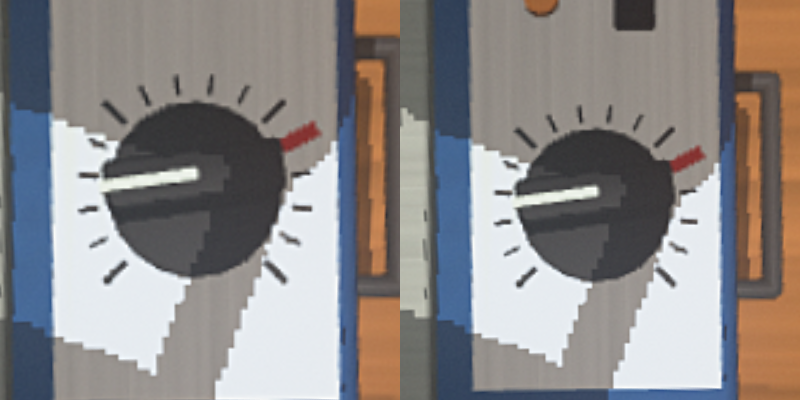

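Scale plane: dial axis at pixel (195,191), zero tick at lower left (115,272), red mark at (301,137), and the white pointer towards the left at (100,186). The joint is therefore at about 0.66 rad and needs about 2.80 rad clockwise. I turn the tool so the fingers close across the bar.

>>> jog_arm(commands=[0.69, 0, 0, 0, 0, 0, 40, 0, 0, 0, 0, 0, 0.96, 40, 0, 0, 0, 0, 0, 0.96, 40, 0, 0, 0, 0, 0, 0.96, 40, 0, 0, 0, 0, 0, 0.96, 40, 0, 0, 0, 0, 0, 0.96, 40, 0, 0, 0, 0, 0, 0.96, 40, 0, 0, 0, 0, 0, 0.96, 40, 0, 0, 0, 0, 0, 0.96, 40, 0, 0, 0, 0, 0, 0.96, 40, 0, 0, 0, 0, 0, 0.96, 40, 0, 0, 0, 0, 0, 0.96, 40, 0, 0, 0, 0, 0, 0.96, 40, 0, 0, 0, 0, 0, 0.96, 40, 0, 0, 0, 0, 0, 0.96, 40, 0, 0, 0, 0, 0, 0.96, 40, 0, 0, 0, 0, 0, 0, 40, 0, 0, 0, 0, 0, 0, 40])

```text
t: 27.88
tool_pos: [0.5579, -0.1353, 0.1924]
tool_rot: [2.069, 2.364, 0.0]
contact_force: [0.1, -0.8, 0.8]
opening: 0.04
grip_force: 0.0
```

```bash
cat >> h.py <<'E'
def ortho(d,c,z,n=400,s=.0003):
    M=d["cam_to_world"];g=np.arange(n)-n/2
    X=c[0]-g[:,None]*s+0*g[None];Y=c[1]-g[None]*s+0*g[:,None]
    P=np.stack([X,Y,0*X+z],-1)-M[:3,3];q=P@M[:3,:3];a=np.array([q[...,0],-q[...,1],-q[...,2]])
    rr=np.hypot(a[0],a[1]);th=np.arctan2(rr,a[2]);K=d["K"]
    u=K[0,2]+K[0,0]*th*a[0]/rr;v=K[1,2]+K[1,1]*th*a[1]/rr
    return cv2.remap(d["image"],u.astype(np.float32),v.astype(np.float32),cv2.INTER_LINEAR)
E
python3 - <<'E'
from h import *
o,R=st();print(o["q"].round(3));d=eyes.get_image("wrist")
a=ortho(d,(.558,-.1355),.081);b=ortho(d,(.558,-.1355),.114)
for i in(a,b): cv2.drawMarker(i,(200,200),(0,255,0),cv2.MARKER_CROSS,12,1)
cv2.imwrite("pics/dial2.png",np.hstack([a,b])[:,:,::-1])
E
```

```text
t 27.88 pos [ 0.5579 -0.1353  0.1924] R [[-0.133, 0.991, 0.0], [0.991, 0.133, -0.0], [-0.0, 0.0, -1.0]] F [ 0.1 -0.8  0.8] open 0.04 g 0.0
[-0.368 -0.041  1.773  0.     1.41  -0.501]
```

View pics/dial2.png

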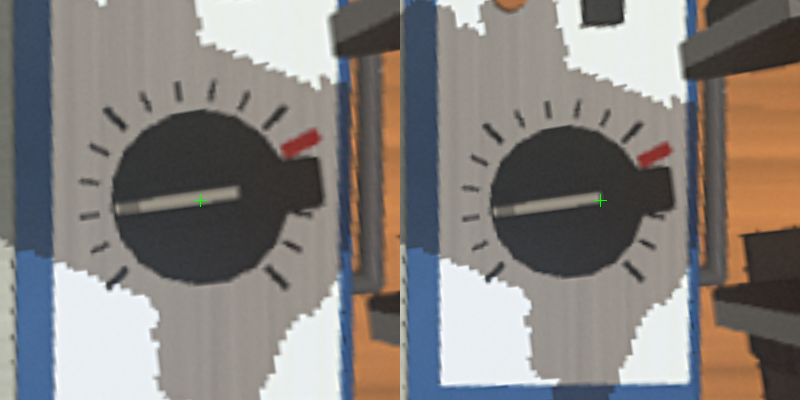

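The axis sits under the tool and the bar lines up with the pads. I go down, grip the bar and start turning.

>>> jog_arm(commands=[0, 0, 0.5, 0, 0, 0, 40, 0, 0, 0.5, 0, 0, 0, 40, 0, 0, 0.4, 0, 0, 0, 40, 0, 0, 0.2, 0, 0, 0, 40, 0, 0, 0, 0, 0, 0, 40, 0, 0, 0, 0, 0, 0, 25, 0, 0, 0, 0, 0, 0, 10, 0, 0, 0, 0, 0, 0, 10, 0, 0, 0, 0, 0, 0, 10, 0, 0, 0, 0, 0, 0, 10], newtons=30)

```text
t: 29.18
tool_pos: [0.5583, -0.1363, 0.098]
tool_rot: [2.07, 2.361, -0.001]
contact_force: [-4.8, -0.9, 6.1]
opening: 0.0132
grip_force: 31.6
```

>>> jog_arm(commands=[0, 0, 0, 0, 0, 0.4, 10, 0, 0, 0, 0, 0, 0.8, 10, 0, 0, 0, 0, 0, 0.8, 10, 0, 0, 0, 0, 0, 0.8, 10, 0, 0, 0, 0, 0, 0.8, 10, 0, 0, 0, 0, 0, 0.8, 10, 0, 0, 0, 0, 0, 0.8, 10, 0, 0, 0, 0, 0, 0.8, 10, 0, 0, 0, 0, 0, 0.8, 10, 0, 0, 0, 0, 0, 0.8, 10, 0, 0, 0, 0, 0, 0.8, 10, 0, 0, 0, 0, 0, 0.8, 10, 0, 0, 0, 0, 0, 0.8, 10, 0, 0, 0, 0, 0, 0.8, 10, 0, 0, 0, 0, 0, 0.8, 10, 0, 0, 0, 0, 0, 0.8, 10, 0, 0, 0, 0, 0, 0.8, 10, 0, 0, 0, 0, 0, 0.8, 10, 0, 0, 0, 0, 0, 0, 10])

```text
t: 31.55
tool_pos: [0.5559, -0.1349, 0.098]
tool_rot: [-3.103, -0.472, 0.009]
contact_force: [-13.4, 4.8, 14.0]
opening: 0.0131
grip_force: 32.6
```

>>> jog_arm(commands=[0, 0, 0, 0, 0, 0.8, 10, 0, 0, 0, 0, 0, 0.8, 10, 0, 0, 0, 0, 0, 0.8, 10, 0, 0, 0, 0, 0, 0.8, 10, 0, 0, 0, 0, 0, 0.8, 10, 0, 0, 0, 0, 0, 0.8, 10, 0, 0, 0, 0, 0, 0.8, 10, 0, 0, 0, 0, 0, 0.8, 10, 0, 0, 0, 0, 0, 0.8, 10, 0, 0, 0, 0, 0, 0.8, 10, 0, 0, 0, 0, 0, 0.8, 10, 0, 0, 0, 0, 0, 0.8, 10, 0, 0, 0, 0, 0, 0.8, 10, 0, 0, 0, 0, 0, 0.8, 10, 0, 0, 0, 0, 0, 0.8, 10, 0, 0, 0, 0, 0, 0.8, 10, 0, 0, 0, 0, 0, 0.8, 10, 0, 0, 0, 0, 0, 0, 10, 0, 0, 0, 0, 0, 0, 10])

```text
t: 33.92
tool_pos: [0.5568, -0.1323, 0.0979]
tool_rot: [-2.709, 1.583, 0.012]
contact_force: [-9.8, 12.6, 13.7]
opening: 0.013
grip_force: 32.5
```

```bash
python3 - <<'E'
from h import *
o,R=st();print(o["q"].round(3),np.degrees(np.arctan2(R[1,1],R[0,1])),o["wrist_torque"])
E
```

```text
t 33.92 pos [ 0.5568 -0.1323  0.0979] R [[0.491, -0.871, -0.004], [-0.871, -0.491, 0.008], [-0.009, 0.0, -1.0]] F [-9.8 12.6 13.7] open 0.013 g 32.5229948759079
[-0.366  0.052  1.845  0.006  1.251  2.261] -150.60855377055745 [ 2.02041496  1.76510171 -0.05137593]
```

>>> jog_arm(commands=[0, 0, 0, 0, 0, 0.2, 10, 0, 0, 0, 0, 0, 0.2, 10, 0, 0, 0, 0, 0, 0, 10, 0, 0, 0, 0, 0, 0, 10, 0, 0, 0, 0, 0, 0, 30, 0, 0, 0, 0, 0, 0, 45, 0, 0, 0, 0, 0, 0, 45, 0, 0, -0.4, 0, 0, 0, 45, 0, 0, -0.6, 0, 0, 0, 45, 0, 0, -0.6, 0, 0, 0, 45, 0, 0, 0, 0, 0, 0, 45])

```text
t: 35.3
tool_pos: [0.5602, -0.1369, 0.1965]
tool_rot: [-2.678, 1.639, -0.012]
contact_force: [-0.1, 0.2, -0.3]
opening: 0.0452
grip_force: 0.0
```

```bash
python3 - <<'E'
from h import *
o,R=st();d=eyes.get_image("wrist")
a=ortho(d,(.558,-.1355),.081,400,.00025);b=ortho(d,(.558,-.1355),.114,400,.00025)
for i in(a,b): cv2.drawMarker(i,(200,200),(0,255,0),cv2.MARKER_CROSS,12,1)
cv2.imwrite("pics/dial3.png",np.hstack([a,b])[:,:,::-1])
E
```

```text
t 35.3 pos [ 0.5602 -0.1369  0.1965] R [[0.455, -0.891, 0.007], [-0.891, -0.455, -0.003], [0.006, -0.005, -1.0]] F [-0.1  0.2 -0.3] open 0.0452 g 0.0
```

View pics/dial3.png

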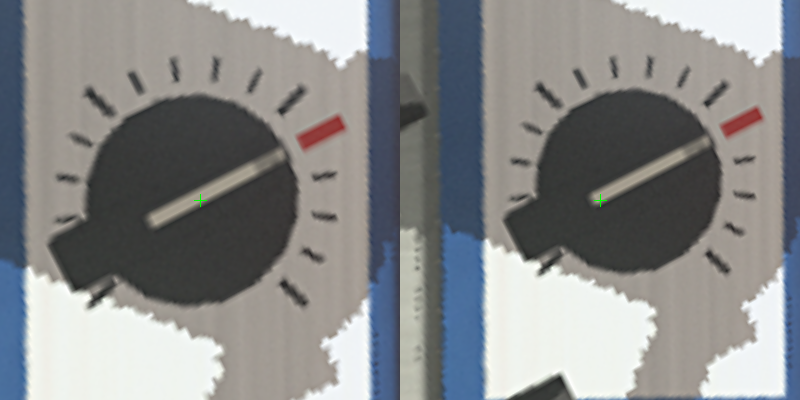

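The pointer line runs from (597,199) to (710,141), 62.8° clockwise of up. The red mark bears 62.7° from the dial axis, so the dial is at 110. Now the thermometer.

>>> jog_arm(commands=[0, 0, 0, 0, 0, -1, 75, 0, 0, 0, 0, 0, -1, 75, 0, 0, 0, 0, 0, -1, 75, 0, 0, 0, 0, 0, -1, 75, 0, 0, 0, 0, 0, -1, 75, 0, 0, 0, 0, 0, -1, 75, 0, 0, 0, 0, 0, -1, 75, 0, 0, 0, 0, 0, -1, 75, 0, 0, 0, 0, 0, -1, 75, 0, 0, 0, 0, 0, -1, 75, 0, 0, 0, 0, 0, -1, 75, 0, 0, 0, 0, 0, 0, 75])

```text
t: 36.85
tool_pos: [0.5571, -0.1356, 0.1903]
tool_rot: [-3.14, -0.001, 0.004]
contact_force: [0.0, -0.7, -0.4]
opening: 0.0751
grip_force: 0.0
```

>>> jog_arm(commands=[-0.3, -0.8, -0.1, 0, 0, 0, 75, -0.3, -0.8, -0.1, 0, 0, 0, 75, -0.3, -0.8, -0.1, 0, 0, 0, 75, -0.3, -0.8, -0.1, 0, 0, 0, 75, -0.3, -0.8, -0.1, 0, 0, 0, 75, -0.3, -0.8, -0.1, 0, 0, 0, 75, -0.3, -0.8, -0.1, 0, 0, 0, 75, -0.3, -0.8, 0, 0, 0, 0, 75, -0.3, -0.8, 0, 0, 0, 0, 75, -0.3, -0.8, 0, 0, 0, 0, 75, 0, 0, 0, 0, 0, 0, 75, 0, 0, 0, 0, 0, 0, 75])

```text
t: 38.35
tool_pos: [0.3769, 0.3435, 0.2334]
tool_rot: [3.14, 0.002, -0.002]
contact_force: [-0.4, 0.4, -0.6]
opening: 0.075
grip_force: 0.0
```

```bash
python3 - <<'E'
from h import *
o,R=st();print(o["q"].round(3));d=eyes.get_image("wrist")
s=nets.silhouettes("wrist","ir")[0];print(s["p"],s["bbox"])
a=ortho(d,(.43,.345),.046,480,.0005)
for k in range(0,480,40): cv2.line(a,(k,0),(k,4),(0,255,0));cv2.line(a,(0,k),(4,k),(0,255,0))
cv2.imwrite("pics/ir1.png",a[:,:,::-1])
E
```

```text
t 38.35 pos [0.3769 0.3435 0.2334] R [[1.0, 0.001, -0.001], [0.001, -1.0, -0.001], [-0.001, 0.001, -1.0]] F [-0.4  0.4 -0.6] open 0.075 g 0.0
[ 0.593 -0.228  1.872 -0.     1.498  2.163]
0.56 [263.6, 55.6, 387.8, 190.1]
```

View pics/ir1.png

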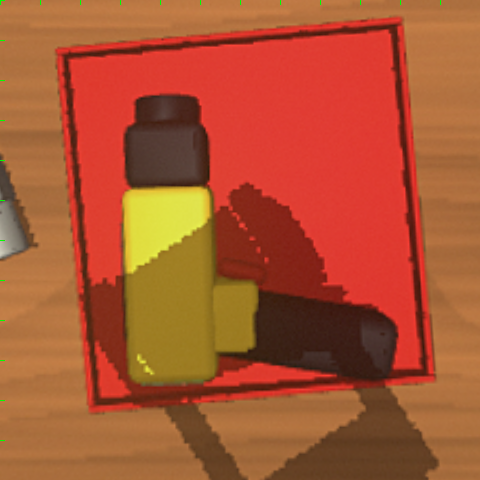

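The picture (0.5 mm per pixel) shows the barrel axis running from (168,95) at the lens to (173,383). That is a yaw of about 1.3°, with the origin near (0.429,0.381). The tray's left wall is 45 mm from the axis, so I approach with a narrow opening.

>>> jog_arm(commands=[0.5, -0.31, 0, 0, 0, -0.23, 56, 0.5, -0.31, 0, 0, 0, 0, 56, 0, 0, 0.6, 0, 0, 0, 56, 0, 0, 0.6, 0, 0, 0, 56, 0, 0, 0.6, 0, 0, 0, 56, 0, 0, 0.6, 0, 0, 0, 56, 0, 0, 0.4, 0, 0, 0, 56, 0, 0, 0, 0, 0, 0, 56, 0, 0, 0, 0, 0, 0, 56])

```text
t: 39.58
tool_pos: [0.4378, 0.3817, 0.0676]
tool_rot: [-3.14, -0.037, -0.002]
contact_force: [-0.5, 0.8, 1.4]
opening: 0.0556
grip_force: 0.0
```

```bash
python3 - <<'E'
from h import *
o,R=st();d=eyes.get_image("wrist");cv2.imwrite("pics/ir2.png",d["image"][:,:,::-1])
E
```

```text
t 39.58 pos [0.4378 0.3817 0.0676] R [[1.0, 0.023, 0.002], [0.023, -1.0, 0.001], [0.002, -0.001, -1.0]] F [-0.5  0.8  1.4] open 0.0556 g 0.0
```

View pics/ir2.png

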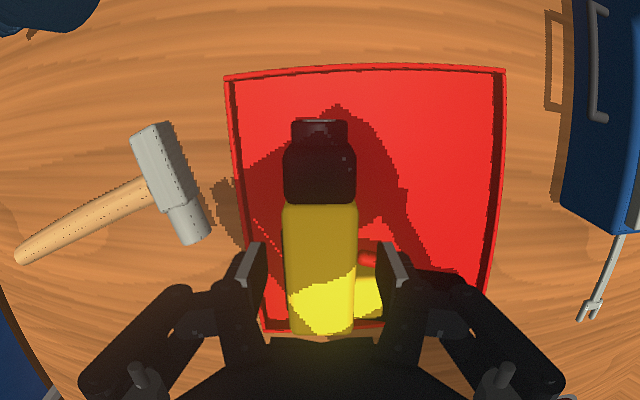

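The barrel (col 321) is centred between the pads (255–265 and 382–392). I descend and check the force.

>>> jog_arm(commands=[0, 0, 0.4, 0, 0, 0, 56, 0, 0, 0.25, 0, 0, 0, 56, 0, 0, 0.12, 0, 0, 0, 56, 0, 0, 0.08, 0, 0, 0, 56, 0, 0, 0.05, 0, 0, 0, 56, 0, 0, 0, 0, 0, 0, 56])

```text
t: 40.38
tool_pos: [0.4367, 0.382, 0.0125]
tool_rot: [-3.141, -0.039, -0.0]
contact_force: [0.1, -0.0, 0.2]
opening: 0.0558
grip_force: 0.0
```

>>> jog_arm(commands=[0, 0, 0, 0, 0, 0, 50, 0, 0, 0, 0, 0, 0, 40, 0, 0, 0, 0, 0, 0, 35, 0, 0, 0, 0, 0, 0, 35, 0, 0, 0, 0, 0, 0, 35, 0, 0, 0, 0, 0, 0, 35], newtons=60)

```text
t: 41.12
tool_pos: [0.4371, 0.3822, 0.013]
tool_rot: [-3.141, -0.039, -0.002]
contact_force: [1.1, 1.2, 5.4]
opening: 0.0451
grip_force: 62.5
```

```bash
python3 - <<'E'
from h import *
o,R=st();print(np.degrees(np.arctan2(R[1,0],R[0,0])),o["wrist_torque"])
d=eyes.get_image("top");s=nets.silhouettes("top","ir")[0];print(s["p"],s["bbox"])
for q in nets.silhouettes("top","bearing_a"):
    P=cloud(d,q["mask"]);print(round(q["p"],2),P.mean(0).round(3))
E
```

```text
t 41.12 pos [0.4371 0.3822 0.013 ] R [[1.0, 0.025, 0.001], [0.025, -1.0, 0.001], [0.001, -0.001, -1.0]] F [1.1 1.2 5.4] open 0.0451 g 62.50376343727112
1.4186659064130585 [0.11760689 0.02530782 0.0335658 ]Traceback (most recent call last):
  File "<stdin>", line 3, in <module>
IndexError: list index out of range
```

Gripped at 45 mm. I lift it and carry it to the front side of the plate.

>>> jog_arm(commands=[0, 0, -0.15, 0, 0, 0, 35, 0, 0, -0.5, 0, 0, 0, 35, 0, 0, -0.8, 0, 0, 0, 35, 0, 0, -0.8, 0, 0, 0, 35, 0, 0, -0.8, 0, 0, 0, 35, 0, 0, -0.8, 0, 0, 0, 35, 0, 0, -0.2, 0, 0, 0.25, 35, -0.05, 0.7, 0, 0, 0, 0, 35, -0.05, 0.7, 0, 0, 0, 0, 35, -0.05, 0.7, 0, 0, 0, 0, 35, -0.05, 0.7, 0, 0, 0, 0, 35, -0.05, 0.7, 0, 0, 0, 0, 35, -0.05, 0.7, 0, 0, 0, 0, 35, -0.05, 0.7, 0, 0, 0, 0, 35, -0.05, 0.7, 0, 0, 0, 0, 35, 0, 0, 0, 0, 0, 0, 35, 0, 0, 0, 0, 0, 0, 35])

```text
t: 43.35
tool_pos: [0.4117, 0.0461, 0.2533]
tool_rot: [-3.141, 0.002, 0.005]
contact_force: [-1.0, -0.2, -2.3]
opening: 0.0454
grip_force: 63.1
```

```bash
python3 - <<'E'
from h import *
o,R=st();print(o["q"].round(3));
d=eyes.get_image("wrist");s=eyes.get_image("side")
cv2.imwrite("pics/aim0.png",np.hstack([cv2.resize(d["image"],(400,250)),cv2.resize(s["image"][60:310,100:500],(400,250))])[:,:,::-1])
# lens tip in wrist cam at hand: masks
for q in nets.silhouettes("wrist","ir")[:2]: print(q["p"],q["bbox"])
for n in("top","side"):
  e=eyes.get_image(n)
  for q in nets.silhouettes(n,"bearing_a"):
    P=cloud(e,q["mask"])
    if P[:,2].mean()>.08: print(n,round(q["p"],2),P.mean(0).round(3))
E
```

```text
t 43.35 pos [0.4117 0.0461 0.2533] R [[1.0, -0.001, -0.003], [-0.001, -1.0, 0.001], [-0.003, -0.001, -1.0]] F [-1.  -0.2 -2.3] open 0.0454 g 63.147321939468384
[-6.900e-02 -4.980e-01  2.043e+00  1.000e-03  1.600e+00  1.503e+00]
0.87 [265.0, 123.7, 460.9, 381.0]
top 0.75 [ 0.638 -0.022  0.105]
top 0.67 [0.635 0.115 0.107]
top 0.65 [0.508 0.115 0.108]
top 0.24 [ 0.556 -0.133  0.097]
side 0.72 [0.493 0.109 0.106]
side 0.64 [ 0.637 -0.029  0.103]
side 0.62 [0.631 0.106 0.106]
```

View pics/aim0.png

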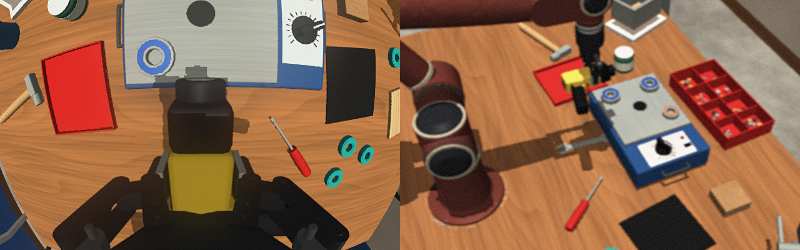

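All three bearings sit on the plate, the mat is empty, and the barrel points over the plate at the spot. I tilt it down 40°.

>>> jog_arm(commands=[0, 0, 0, 0, -0.7, 0, 35, 0, 0, 0, 0, -0.7, 0, 35, 0, 0, 0, 0, -0.7, 0, 35, 0, 0, 0, 0, -0.7, 0, 35, 0, 0, 0, 0, -0.7, 0, 35, 0, 0, 0, 0, -0.7, 0, 35, 0, 0, 0, 0, -0.7, 0, 35, 0, 0, 0, 0, -0.7, 0, 35, 0, 0, 0, 0, -0.7, 0, 35, 0, 0, 0, 0, -0.7, 0, 35, 0, 0, 0, 0, 0, 0, 35, 0, 0, 0, 0, 0, 0, 35])

```text
t: 45.2
tool_pos: [0.4128, 0.046, 0.2554]
tool_rot: [2.952, 0.0, -1.075]
contact_force: [0.3, -0.7, -1.5]
opening: 0.0452
grip_force: 63.3
```

```bash
cat > aim.py <<'E'
from h import *
o,R=st();print(o["q"].round(3))
S=np.array([.567,.0455,.092]);L=o["tool_pos"]+R@[.0665,0,-.012];b=R[:,0]
a=(S-L)@b;print("lens",L.round(4),"dist",np.linalg.norm(S-L).round(4),"miss in tool (mm)",(R.T@(S-L-a*b)*1000).round(1),"elev",np.degrees(np.arcsin(b[2])).round(1))
print("shift shares to d=.125:",(R.T@(S-.125*b-L)/.06).round(2))
E
python3 aim.py
```

```text
t 45.2 pos [0.4128 0.046  0.2554] R [[0.766, 0.0, -0.643], [0.0, -1.0, -0.0], [-0.643, 0.0, -0.766]] F [ 0.3 -0.7 -1.5] open 0.0452 g 63.28768014907837
[-0.048  0.009  1.727 -0.036  2.103  1.516]
lens [0.4714 0.046  0.2219] dist 0.1612 miss in tool (mm) [ 0.   0.5 38. ] elev -40.0
shift shares to d=.125: [0.53 0.01 0.63]
```

>>> jog_arm(commands=[0.18, 0, 0.21, 0, 0, 0, 35, 0.18, 0, 0.21, 0, 0, 0, 35, 0.17, 0, 0.21, 0, 0, 0, 35, 0, 0, 0, 0, 0, 0, 35, 0, 0, 0, 0, 0, 0, 35])

```text
t: 45.82
tool_pos: [0.4126, 0.0458, 0.206]
tool_rot: [-2.951, 0.0, 1.077]
contact_force: [0.6, 0.4, -1.9]
opening: 0.0453
grip_force: 63.3
```

```bash
python3 aim.py; python3 - <<'E'
from h import *
o=ctrl.get_obs();R=Rn.from_rotvec(o["tool_rot"]).as_matrix();T=o["tool_pos"]
d=eyes.get_image("wrist");s=eyes.get_image("side");t=eyes.get_image("top")
def pj(d,p):
    q=d["cam_to_world"][:3,:3].T@(p-d["cam_to_world"][:3,3]);return int(d["K"][0,2]+d["K"][0,0]*q[0]/-q[2]),int(d["K"][1,2]-d["K"][1,1]*q[1]/-q[2])
L=T+R@[.0665,0,-.012]
im=[]
for e in(s,t):
    i=cv2.resize(e["image"],None,fx=2,fy=2,interpolation=cv2.INTER_CUBIC)
    p=[tuple(2*k for k in pj(e,x)) for x in(L,L+R[:,0]*.125)]
    cv2.line(i,p[0],p[1],(255,0,255),1);c=p[1];im.append(i[max(0,c[1]-140):c[1]+140,c[0]-190:c[0]+190][:280,:380])
w=cv2.resize(d["image"],(448,280))
cv2.imwrite("pics/aim1.png",np.vstack([np.hstack(im),np.hstack([w,0*im[0][:, :312]])])[:,:,::-1])
P=(R.T@(cloud(t,np.ones((400,640),bool))-T).T).T
k=(abs(P[:,1])<.03)&(P[:,2]<.0)&(P[:,2]>-.045)&(P[:,0]>.03)&(P[:,0]<.09);Q=P[k]
print("top barrel in tool: x max",np.percentile(Q[:,0],98),"y",np.percentile(Q[:,1],[3,97]),"z",np.percentile(Q[:,2],[3,50]),len(Q))
E
```

```text
t 45.83 pos [0.4126 0.0458 0.206 ] R [[0.765, -0.0, -0.644], [-0.0, -1.0, 0.0], [-0.644, 0.0, -0.765]] F [ 0.6  0.4 -1.9] open 0.0453 g 63.28496217727661
[-0.048  0.053  1.768 -0.034  2.019  1.519]
lens [0.4712 0.0458 0.1723] dist 0.1251 miss in tool (mm) [ 0.   0.3 -0.3] elev -40.1
shift shares to d=.125: [ 0.    0.   -0.01]Traceback (most recent call last):
  File "<stdin>", line 16, in <module>
    return _quantile_unchecked(
        a, q, axis, out, overwrite_input, method, keepdims, weights)
    return _ureduce(a,
                    func=_quantile_ureduce_func,
    ...<5 lines>...
                    overwrite_input=overwrite_input,
                    method=method)
    r = func(a, **kwargs)
    result = _quantile(arr,
                       quantiles=q,
    ...<2 lines>...
                       out=out,
                       weights=wgt)
    slices_having_nans = np.isnan(arr[-1, ...])
                                  ~~~^^^^^^^^^
IndexError: index -1 is out of bounds for axis 0 with size 0
```

View pics/aim1.png

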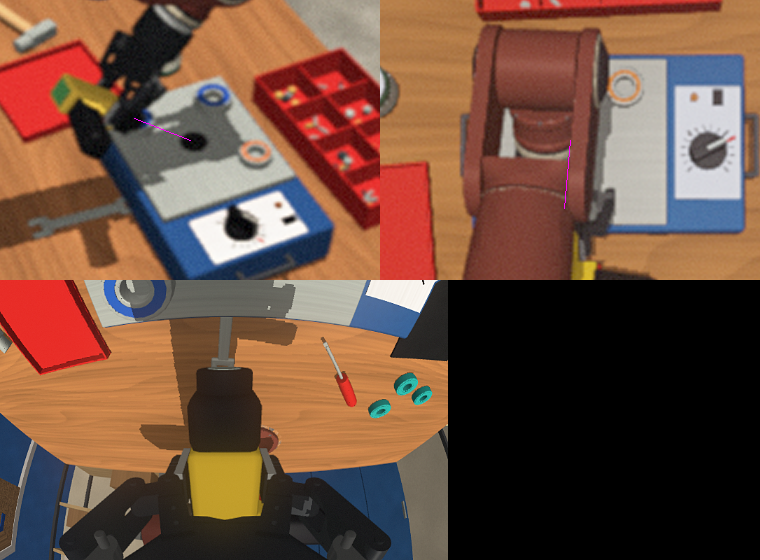

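In the side view the computed beam leaves the nose at (133,118) and lands on the spot at (192,141). I hold for 3 seconds.

>>> jog_arm(commands=[0, 0, 0, 0, 0, 0, 35, 0, 0, 0, 0, 0, 0, 35, 0, 0, 0, 0, 0, 0, 35, 0, 0, 0, 0, 0, 0, 35, 0, 0, 0, 0, 0, 0, 35, 0, 0, 0, 0, 0, 0, 35, 0, 0, 0, 0, 0, 0, 35, 0, 0, 0, 0, 0, 0, 35, 0, 0, 0, 0, 0, 0, 35, 0, 0, 0, 0, 0, 0, 35, 0, 0, 0, 0, 0, 0, 35, 0, 0, 0, 0, 0, 0, 35, 0, 0, 0, 0, 0, 0, 35, 0, 0, 0, 0, 0, 0, 35, 0, 0, 0, 0, 0, 0, 35, 0, 0, 0, 0, 0, 0, 35, 0, 0, 0, 0, 0, 0, 35, 0, 0, 0, 0, 0, 0, 35, 0, 0, 0, 0, 0, 0, 35, 0, 0, 0, 0, 0, 0, 35])

```text
t: 48.48
tool_pos: [0.4125, 0.0459, 0.2059]
tool_rot: [-2.951, 0.0, 1.077]
contact_force: [0.5, 0.3, -2.2]
opening: 0.0454
grip_force: 63.3
```

>>> jog_arm(commands=[0, 0, 0, 0, 0, 0, 35, 0, 0, 0, 0, 0, 0, 35, 0, 0, 0, 0, 0, 0, 35, 0, 0, 0, 0, 0, 0, 35, -0.2, 0, -0.3, 0, 0, 0, 35, -0.3, 0, -0.6, 0, 0.3, 0, 35, 0, 0, 0, 0, 0.7, 0, 35, 0, 0, 0, 0, 0.7, 0, 35, 0, 0, 0, 0, 0.7, 0, 35, 0, 0, 0, 0, 0.7, 0, 35, 0, 0, 0, 0, 0.7, 0, 35, 0, 0, 0, 0, 0.7, 0, 35, 0, 0, 0, 0, 0.7, 0, 35, 0, 0, 0, 0, 0.7, 0, 35, 0, 0, 0, 0, 0.7, 0, 35, 0, 0, 0, 0, 0.4, 0, 35, 0, 0, 0, 0, 0, 0, 35, 0, 0, 0, 0, 0, 0, 35])

```text
t: 50.72
tool_pos: [0.4244, 0.0458, 0.2668]
tool_rot: [3.142, -0.0, -0.001]
contact_force: [-0.6, -0.3, -2.5]
opening: 0.0451
grip_force: 63.1
```

```bash
python3 - <<'E'
from h import *
o,R=st();print(o["q"].round(3))
for n in("top","side"):
  e=eyes.get_image(n)
  hsv=cv2.cvtColor(e["image"],cv2.COLOR_RGB2HSV)
  m=((hsv[...,0]<6)|(hsv[...,0]>174))&(hsv[...,1]>150)&(hsv[...,2]>60)
  P=cloud(e,m);k=(P[:,2]<.03)&(P[:,0]<.57)&(P[:,1]>.2);Q=(P[k][:,:2]*1000).astype(np.float32);print(n,cv2.minAreaRect(Q),len(Q))
E
```

```text
t 50.73 pos [0.4244 0.0458 0.2668] R [[1.0, -0.0, -0.001], [-0.0, -1.0, -0.0], [-0.001, 0.0, -1.0]] F [-0.6 -0.3 -2.5] open 0.0451 g 63.145930767059326
[-0.067 -0.469  2.001 -0.     1.61   1.504]
top ((441.3293151855469, 342.4551086425781), (197.82789611816406, 191.34713745117188), 5.109859943389893) 4779
side ((444.3201904296875, 339.8023681640625), (212.32821655273438, 200.49766540527344), 5.024424076080322) 1331
```

The reading is taken. Tray centre is (0.441,0.341), yaw 5°. I bring the thermometer over it.

>>> jog_arm(commands=[0.04, -0.7, 0, 0, 0, 0, 35, 0.04, -0.7, 0, 0, 0, 0, 35, 0.04, -0.7, 0, 0, 0, 0, 35, 0.04, -0.7, 0, 0, 0, 0, 35, 0.05, -0.7, 0, 0, 0, 0, 35, 0.05, -0.7, 0, 0, 0, 0, 35, 0.05, -0.7, 0, 0, 0, 0, 35, 0.04, -0.75, 0, 0, 0, 0, 35, 0, 0, 0, 0, 0, -0.44, 35, 0, 0, 0, 0, 0, -0.43, 35, 0, 0, 0.6, 0, 0, 0, 35, 0, 0, 0.6, 0, 0, 0, 35, 0, 0, 0.6, 0, 0, 0, 35, 0, 0, 0.6, 0, 0, 0, 35, 0, 0, 0.5, 0, 0, 0, 35, 0, 0, 0.4, 0, 0, 0, 35, 0, 0, 0, 0, 0, 0, 35, 0, 0, 0, 0, 0, 0, 35])

```text
t: 53.08
tool_pos: [0.4461, 0.3853, 0.0694]
tool_rot: [-3.138, -0.136, -0.001]
contact_force: [0.5, 0.1, -1.8]
opening: 0.0452
grip_force: 63.3
```

```bash
python3 - <<'E'
from h import *
o,R=st();print(np.degrees(np.arctan2(R[1,0],R[0,0])),"mid",o["tool_pos"]+R@[-.0085,.0455,-.012])
E
```

```text
t 53.08 pos [0.4461 0.3853 0.0694] R [[0.996, 0.087, 0.001], [0.087, -0.996, 0.001], [0.001, -0.0, -1.0]] F [ 0.5  0.1 -1.8] open 0.0452 g 63.279805183410645
4.975550458289898 mid [0.44159011 0.33923479 0.08134578]
```

Descend .0694 → .014, slowing towards the floor.

>>> jog_arm(commands=[0, 0, 0.4, 0, 0, 0, 35, 0, 0, 0.25, 0, 0, 0, 35, 0, 0, 0.1, 0, 0, 0, 35, 0, 0, 0.06, 0, 0, 0, 35, 0, 0, 0.05, 0, 0, 0, 35, 0, 0, 0.03, 0, 0, 0, 35, 0, 0, 0, 0, 0, 0, 35, 0, 0, 0, 0, 0, 0, 35])

```text
t: 54.08
tool_pos: [0.4456, 0.3849, 0.0154]
tool_rot: [-3.138, -0.136, -0.001]
contact_force: [-0.2, 0.1, -1.8]
opening: 0.0451
grip_force: 63.5
```

>>> jog_arm(commands=[0, 0, 0.02, 0, 0, 0, 35, 0, 0, 0.02, 0, 0, 0, 35, 0, 0, 0, 0, 0, 0, 35, 0, 0, 0, 0, 0, 0, 35])

```text
t: 54.58
tool_pos: [0.4456, 0.3849, 0.013]
tool_rot: [-3.139, -0.136, -0.0]
contact_force: [-0.7, -0.6, 0.9]
opening: 0.0452
grip_force: 63.5
```

Contact has just begun. I release, rise and back off.

>>> jog_arm(commands=[0, 0, 0.01, 0, 0, 0, 44, 0, 0, 0, 0, 0, 0, 47, 0, 0, 0, 0, 0, 0, 50, 0, 0, 0, 0, 0, 0, 55, 0, 0, 0, 0, 0, 0, 56, 0, 0, 0, 0, 0, 0, 56, 0, 0, -0.2, 0, 0, 0, 56, 0, 0, -0.5, 0, 0, 0, 56, 0, 0, -0.8, 0, 0, 0, 56, 0, 0, -0.8, 0, 0, 0, 56, 0, 0, -0.8, 0, 0, 0, 56, -0.8, -0.4, 0, 0, 0, 0, 56, -0.6, -0.4, 0, 0, 0, 0, 56, 0, 0, 0, 0, 0, 0, 56, 0, 0, 0, 0, 0, 0, 56])

```text
t: 56.45
tool_pos: [0.3579, 0.4254, 0.1988]
tool_rot: [-3.138, -0.137, -0.002]
contact_force: [0.4, 0.3, -0.1]
opening: 0.0562
grip_force: 0.0
```

```bash
python3 - <<'E'
from h import *
o,R=st()
d=eyes.get_image("wrist");t=eyes.get_image("top")
a=ortho(d,(.44,.345),.03,360,.0007)
b=cv2.resize(t["image"][100:310,150:480],None,fx=1.3,fy=1.3)
b=cv2.copyMakeBorder(b,0,360-b.shape[0],0,0,cv2.BORDER_CONSTANT)
cv2.imwrite("pics/end.png",np.hstack([a,b])[:,:,::-1])
for n in("top","side"):
  e=eyes.get_image(n)
  for q in nets.silhouettes(n,"bearing_a"):
    P=cloud(e,q["mask"])
    if P[:,2].mean()>.08 or abs(P[:,1].mean()+.35)<.1: print(n,round(q["p"],2),P.mean(0).round(3))
E
```

```text
t 56.45 pos [0.3579 0.4254 0.1988] R [[0.996, 0.087, 0.001], [0.087, -0.996, 0.0], [0.001, -0.0, -1.0]] F [ 0.4  0.3 -0.1] open 0.0562 g 0.0
top 0.86 [0.637 0.114 0.108]
top 0.78 [ 0.196 -0.34   0.015]
top 0.7 [0.5   0.117 0.107]
top 0.56 [ 0.297 -0.358  0.014]
side 0.84 [ 0.292 -0.366  0.014]
side 0.7 [0.496 0.11  0.106]
side 0.68 [ 0.193 -0.346  0.014]
side 0.66 [0.631 0.106 0.105]
side 0.52 [ 0.637 -0.026  0.103]
```

View pics/end.png

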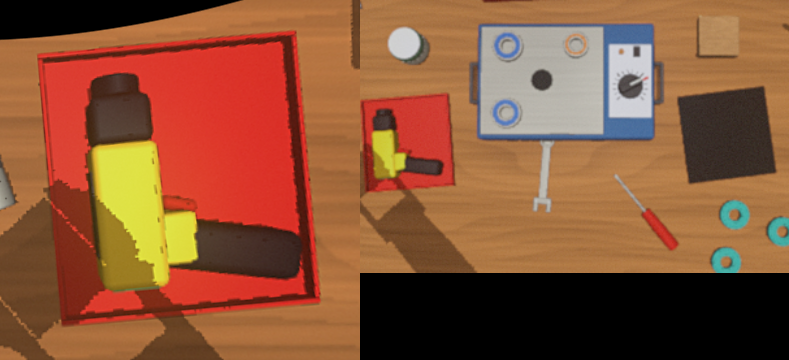

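The thermometer lies flat in the tray with its barrel at (130,190). The bearings are on the plate at (508,45), (577,45) and (508,112), clear of the spot at (542,79). The dial pointer is on red and the mat is empty, so I hand the job in.

```bash
python3 -c "
from station import job
print(job.finish_job())"
```

```text
the job is handed in; nothing more can be done
None
```

The job is handed in: all three bearings are on the plate clear of the spot, the dial is at 110, the reading was held for about 3 s from an estimated 12.5 cm, and the thermometer is back flat in its tray; no verdict came back.

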